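# Stop the glaze mill and spring its guard open

### The job

The jar in the glaze mill is done. First stop the mill: on the control box, press the knob in, turn it clockwise to the next position mark and let it pop back up. Then slide the mill's thumb latch sideways to the left so that the guard lid springs fully open, let go, and leave the pot, cup and tumbler where they stand.

Things in the scene. Friction and masses are not known exactly. Their poses are not given: they have to be found in the camera images.
- mill: Glaze jar mill, a fixed grey painted housing 270 mm (x) by 220 mm (y) by 110 mm high. Origin on the table, 5 mm beyond the middle of its footprint in x; its front face is at x = -140 mm, back at +130 mm, sides at y = +-110 mm. +x points from its front away from the robot, +y to its left as seen from the robot. The well with the jar is under the lid; the flat deck in front of the lid (x -140 to -60 mm, 110 mm high) carries only the thumb latch.
- latch_tab (a point): Centre of the top of the steel thumb latch's upright tab, 145 mm above the table, at x = -112, y = 0 mm of the mill when latched; it moves with the latch; axes as the mill's. The tab is 30 mm (x) by 14 mm (y) and stands 28 mm above its sliding plate (80 mm long in y, 34 mm in x, top 117 mm above the table, flat on the deck). A tongue from the plate towards +x lies over a catch on the lid's front edge.
- latch (a joint): Travel of the thumb latch in m: 0 latched, grows as it slides to the mill's +y (left), to at most 0.022. A spring pushes it back with 1.5 N at 0 and about 4 N at the end. The tongue is clear of the lid's catch from 0.010 on; 0.015 or more is sure. When let go it slides back by itself, which does not matter once the lid is up.
- lid (a joint): Angle of the guard lid in rad: 0 shut, 1.75 fully open at its stop. It is hinged along the far (+x) edge, a spring throws it up and open within about 2 s once the latch frees it and holds it there.
- lid_front (a point): Middle of the top of the lid's front edge, at x = -57 mm of the mill and 120 mm above the table when shut. The lid is an aluminium frame with a clear window, 172 mm (x) by 192 mm (y) by 7 mm, hinge axis at x = +115 mm of the mill, 116 mm above the table. When opening it swings up and away from the latch.
- control_box: Control box of the mill, a fixed grey box 150 mm (x) by 130 mm (y) by 90 mm high, standing to the left or right of the mill. Origin under its centre; its front is -x. Three raised marks on top, 18 mm long, 36 to 54 mm from the knob axis: the first at the front (-x), the others 60 and 120 degrees clockwise from it as seen from above.
- selector_grip (a point): On the axis of the selector knob, 132 mm above the table when the knob is up, 14 mm below its top. The black knob has a bar grip 56 mm long (along this point's x), 16 mm thick (y) and 32 mm high (top 146 mm above the table) on a round skirt 60 mm across whose top is 114 mm above the table when up. The end with the light line (-x) is the pointer. The point turns and sinks with the knob.
- selector (a joint): Angle of the knob in rad, growing clockwise as seen from above: about 0 running (pointer at the first mark), 1.047 stop (the next mark, 60 degrees clockwise), 2.094 the last mark, another setting. While up the knob is locked within about 0.17 rad of a mark by teeth inside; it turns freely only while pressed in by 11 mm or more.
- selector_push (a joint): How far the knob is pressed in, in m: 0 up, 0.014 fully in. Spring, 10 N at 0 and 16 N fully in; it pops up when let go within 0.15 rad of a mark, and stays caught under a tooth when let go between marks.
- clay_pot: Loose grey clay pot, 100 mm across, 120 mm high; origin under its centre. Bystander.
- paper_cup: Loose white cup, 84 mm across, 110 mm high; origin under its centre. Bystander.
- tumbler: Loose glass tumbler, 76 mm across, 100 mm high; origin under its centre. Bystander.
Mind the look-alikes: they are no part of the job. Leave any blue or yellow look-alike of the control_box alone.

How it is judged:
By the outcome, as a careful person would: the job done as asked, in the order asked, and still so for the second after the job is handed in, with the robot touching nothing.
It also fails if it takes over 59 s, if anything falls off the work surface, if the arm or the gripper's body presses on something with over 40 N, if the wrist force passes 120 N, or if a joint passes its speed limit or range.

### The arm

A 6-joint arm with a two-finger parallel gripper is mounted at the origin on the work surface. World frame = base frame: x ahead of the robot, y to its left, z up, the work surface at z = 0. Lengths are in m, angles in rad, forces in N, time in s.
With the tool pointing down it reaches from about 0.225 to 0.875 m from the base axis. Payload 3.4 kg.
Tool frame: the origin (TCP) lies midway between the tips of the shut fingers; the grasp point (between the pads) lies 19 mm behind it (pinch_z is the distance from the TCP to the grasp point, in m); z points along the fingers, y is the line along which they close (so a half turn about z gives the same grasp; the last joint's range is limited). The gripper opens to 85 mm and grips with 20 to 120 N. Pads are 22 mm wide; open, the fingers measure 114 mm over their backs; the gripper's body (76 mm by 85 mm) begins 54 mm behind the grasp point. The pads swing forward as they close: fully open they stand 13 mm farther back than shut.
Start: joints at [-1.232, 0.276, 1.505, -0, 1.361, -0.121], TCP at [0.255, -0.515, 0.231] pointing down, gripper open.
Joint ranges: [-2.89, 2.89], [-0.75, 2.08], [0.22, 2.7], [-1.18, 4.32], [0.11, 2.71], [-2.7, 2.7]. Speed limits (rad/s): [2.57, 2.57, 3.14, 3.14, 3.14, 3.14].

### API

Orientations are given as a unit quaternion [w, x, y, z].
In Python, from rig import get_state, get_image, sign_off, pinch_z gives the robot as it stands.
- The arm moves only by the tool send_rows, never from a script. Its argument "steps" is one flat list of numbers, 5 for each row, row after row: the gripper's target within -1 to 1 (fully open at 1, half-way at 0, shut at -1), then the shift along the tool's x, y, z in cm, then the turn about the tool's z in degrees. In form: [gripper, x, y, z, roll, gripper, x, y, z, roll, ...]. A call has 1 to 12 rows; each row shifts and turns the commanded pose from where the row before left it, along the tool's axes as they then stand; what a row does not reach is not made up. A row lasts 1/10 s, in which the tool goes at most 50 mm and 8.59 degrees, less where a joint would pass 70% of its speed; a pose out of reach is approached as far as the arm can. A call is refused whole if a number of a shift passes 5 or a number of a turn 8.59, either way. A call with a gripper value outside its range is refused whole. The fingers move at their own pace and stop on an object; "newtons" is the grip in N (left out, the last holds). Time passes only in rows, so rows that do not move let the fingers close. It gives the time, the measured TCP pose, the force, the opening and the grip force at its end, in the units of the state.
- get_state(): the state, without advancing time (a new reading comes with each control period).
- get_image(name): name is "side" or "top"; returns a dict with "color" (400x640x3 uint8, red, green, blue), "mtx" (3x3 intrinsics, pixels), "T" (4x4, takes a point from camera to world coordinates). Camera axes: x right, y down, z forward; pixel columns grow to the right and rows downward; lengths in m; the calibration is good to about 2 mm. A picture is of the moment at which its call begins. There is no depth.
- sign_off(): hands the job in; it is judged then, once.
The state is a dict: "clock": time; "qpos": joint angles; "qd": joint speeds; "effort": joint torques, N m; "position": TCP position; "ee_rot": TCP orientation; "contact_force": force on the tool from outside, world axes, zero at the start; "moment": the same for the moment, N m; "width": finger opening in m; "gripper_force": force on a finger pad.
Only numpy, scipy, OpenCV 4.12 (cv2) and the standard library are available. Lean on these libraries where they do the work, as an engineer would, in place of code of your own. Each camera call takes 0.05 s, during which the arm holds its last target. There are 200 camera calls.

## Working session

There is one attempt and no reset: what is moved stays moved. The work goes in short steps, Python scripts to look and compute and a tool call to move; the robot and the scene stay as the last step left them, time stands still between calls to the robot, and variables do not carry over. Pictures are saved under pics/ and viewed, at most 10 in all, crops included, and the job is handed in when it is done.

Besides the shell and the picture viewer there is one more tool, called after ">>>" as name(argument=value, ...) on one line, values as JSON. send_rows: Moves the arm, as the interface text tells. Its arguments: {"type":"object","properties":{"steps":{"type":"array"},"newtons":{"type":"number"}},"required":["steps"]}

```bash
mkdir -p pics; ls
cat > h.py <<'E'
import numpy as np, cv2
from rig import *
def px2w(im,u,v,z):
    K,T=im["mtx"],im["T"]; d=T[:3,:3]@np.linalg.solve(K,[u,v,1.]); o=T[:3,3]
    return o+d*(z-o[2])/d[2]
def w2px(im,p):
    T=im["T"]; c=T[:3,:3].T@(np.asarray(p)-T[:3,3]); q=im["mtx"]@c; return q[:2]/q[2]
def save(im,n): cv2.imwrite("pics/"+n,im["color"][:,:,::-1])
E
python3 - <<'E'
from h import *
import pickle
for n in("top","side"):
    im=get_image(n); save(im,n+"0.png"); pickle.dump(im,open(n+"0.pkl","wb")); print(im["mtx"].round(1).tolist(),im["T"].round(3).tolist())
print(get_state(), pinch_z)
E
```

```text
pics
[[414.6, 0.0, 312.5], [0.0, 414.6, 200.2], [0.0, 0.0, 1.0]] [[-0.003, -0.999, 0.048, 0.471], [-1.0, 0.003, -0.005, -0.011], [0.005, -0.048, -0.999, 1.083], [0.0, 0.0, 0.0, 1.0]]
[[452.5, 0.0, 312.2], [0.0, 452.5, 205.2], [0.0, 0.0, 1.0]] [[-0.779, -0.427, 0.459, 0.051], [-0.626, 0.546, -0.557, 0.599], [-0.013, -0.721, -0.693, 0.829], [0.0, 0.0, 0.0, 1.0]]
{'clock': 0.1, 'qpos': array([-1.23202346e+00,  2.76555479e-01,  1.50598374e+00,  1.76679674e-05,
        1.36069469e+00, -1.20999170e-01]), 'qd': array([-0.00062339, -0.00169691, -0.0026985 , -0.00248317, -0.00055454,
        0.00013239]), 'effort': array([ 2.18558343e-03, -4.17698729e+01, -2.46404850e+01, -6.09523909e-05,
        5.82788882e-03, -1.85386874e-06]), 'position': array([ 0.25500207, -0.5148566 ,  0.23052176]), 'ee_rot': array([-8.16709817e-04,  9.73692468e-01,  2.27864663e-01, -8.05924191e-05]), 'contact_force': array([ 0.31287802,  0.10457841, -0.69251718]), 'moment': array([-0.00424556,  0.00230914, -0.01118023]), 'gripper_force': 0.0, 'width': 0.08547257079828777} 0.0187
```

View pics/top0.png

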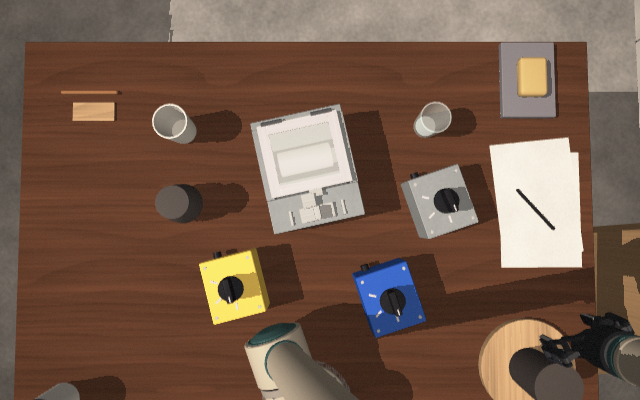

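View pics/side0.png

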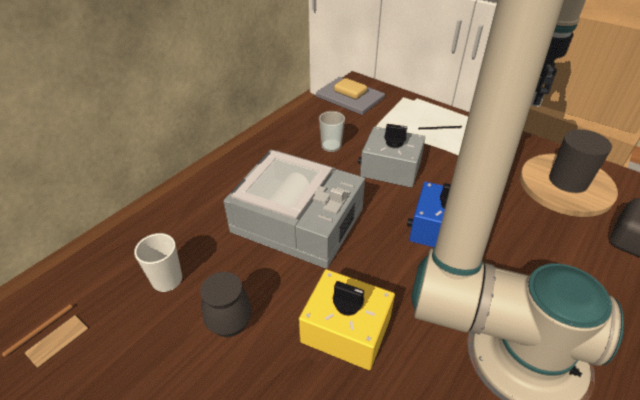

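The top view shows the mill at about (307,170) with its latch near (318,208). The grey control box is at (440,201) with its knob at (447,200), and the blue and yellow boxes are look-alikes. I'll enlarge both areas.

Run:
```python
from h import *
import pickle
im=pickle.load(open("top0.pkl","rb"))["color"][:,:,::-1]
a=cv2.resize(im[155:250,395:485],None,fx=6,fy=6,interpolation=cv2.INTER_CUBIC)
cv2.imwrite("pics/box1.png",a)
b=cv2.resize(im[95:240,240:370],None,fx=4,fy=4,interpolation=cv2.INTER_CUBIC)
cv2.imwrite("pics/mill1.png",b)
```

```text
(no output)
```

View pics/box1.png

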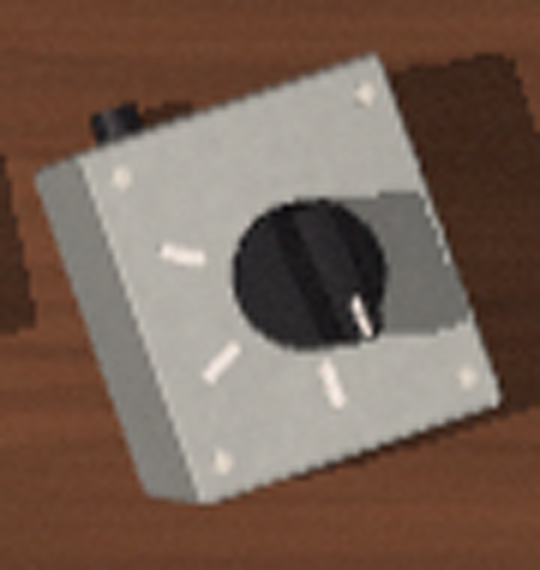

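View pics/mill1.png

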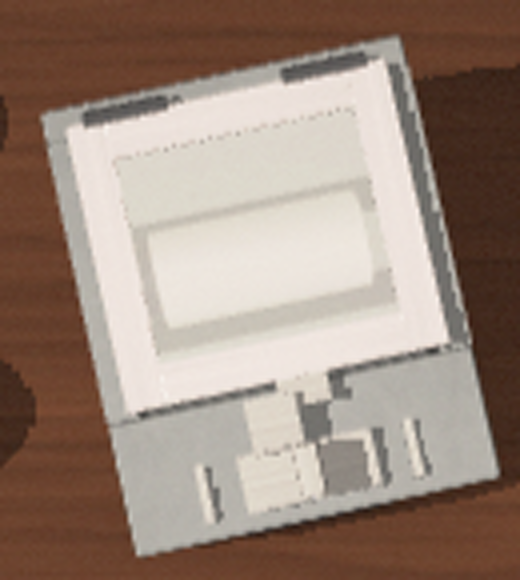

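The box crop shows the pointer's light line at (363,316), the marks at (333,386), (222,362) and (183,254), and the skirt centre at about (309,273). In the mill crop the deck corners are clear: (138,555), (500,478), (402,36) and (43,115). The tab is at about (308,470).

```bash
cat > fit.py <<'E'
from h import *
import pickle
from scipy.optimize import least_squares
im=pickle.load(open("top0.pkl","rb"))
def fit(loc,px,z):
    W=np.array([px2w(im,u,v,z)[:2] for u,v in px]); loc=np.array(loc,float)
    def tf(p): c,s=np.cos(p[2]),np.sin(p[2]); return loc@np.array([[c,s],[-s,c]])+p[:2]
    r=least_squares(lambda p:(tf(p)-W).ravel(),[*W.mean(0),.2]); return r.x,(tf(r.x)-W)
B=lambda x,y:(395+x/6,155+y/6)
M=lambda x,y:(240+x/4,95+y/4)
mill,res=fit([(-.14,.11),(-.14,-.11),(.13,-.11),(.13,.11)],[M(138,555),M(500,478),M(402,36),M(43,115)],.11)
print("mill",mill,np.degrees(mill[2]),(res*1e3).round(1).tolist())
box,res=fit([(.075,.065),(.075,-.065),(-.075,-.065),(-.075,.065)],[B(80,160),B(378,55),B(500,402),B(205,503)],.09)
print("box",box,np.degrees(box[2]),(res*1e3).round(1).tolist())
a=np.radians([180,120,60]); k,res=fit(np.c_[np.cos(a),np.sin(a)]*.045,[B(333,386),B(222,362),B(183,254)],.091)
print("marks: axis",k,np.degrees(k[2]),(res*1e3).round(1).tolist())
print("skirt",px2w(im,*B(309,273),.112))
p0,p1=px2w(im,*B(355,297),.146),px2w(im,*B(372,336),.146); d=p1-p0
print("pointer",p0,p1,"ang",np.degrees(np.arctan2(d[1],d[0])), "from axis",np.degrees(np.arctan2(*((p0+p1)/2-np.r_[k[:2],0])[1::-1])))
c,s=np.cos(mill[2]),np.sin(mill[2])
tab=mill[:2]+[c*-.112,s*-.112]; print("tab",tab, "px", w2px(im,[*tab,.145]), (w2px(im,[*tab,.145])-[240,95])*4)
print("tab seen",px2w(im,*M(308,470),.145))
E
python3 fit.py
```

```text
mill [ 0.59717968 -0.00415485  0.21187913] 12.139779761407809 [[-2.3, 1.2], [-0.4, -1.7], [1.0, -0.8], [1.7, 1.4]]
box [ 0.51459355 -0.33077     0.32850916] 18.82218866751367 [[1.9, 2.0], [1.8, -0.6], [-0.8, -2.9], [-2.9, 1.5]]
marks: axis [ 0.51517206 -0.33213297  0.31808085] 18.224690126518063 [[0.5, 0.4], [-0.0, 0.2], [-0.5, -0.6]]
skirt [ 0.51611629 -0.33089432  0.112     ]
pointer [ 0.50543364 -0.33692928  0.146     ] [ 0.49069807 -0.34306777  0.146     ] ang -157.3845375659863 from axis -155.3067039702707
tab [ 0.48768428 -0.02770815] px [317.64663653 212.74478432] [310.58654612 470.97913728]
tab seen [ 0.48824188 -0.02624784  0.145     ]
```

The fits agree: the knob axis is at about (0.515,-0.332) with the bar at about 23°, and the latch tab is at about (0.488,-0.027) with the mill yawed 12.1°. The tool x axis is already near 26°, so I'll move above the knob.

>>> send_rows(steps=[1, 3.9, -0.6, 0, 0, 1, 3.9, -0.6, 0, 0, 1, 3.9, -0.6, 0, 0, 1, 3.9, -0.6, 0, 0, 1, 3.9, -0.6, 0, 0, 1, 3.9, -0.6, 0, 0, 1, 3.9, -0.6, 0, 0, 1, 3.9, -0.6, 0, 0, 1, 0.3, -0.1, 0, 3, 1, 0, 0, 0, 0, 1, 0, 0, 0, 0], newtons=50)

```text
clock: 1.2
position: [0.5152, -0.3316, 0.2308]
ee_rot: [-0.0, 0.979, 0.203, -0.001]
contact_force: [-0.5, -0.2, 0.9]
width: 0.0856
gripper_force: 0.0
```

Run:
```python
from h import *
import pickle
s=get_state(); print(s["position"],s["ee_rot"],s["contact_force"])
t=get_image("top"); p=get_image("side")
k=[.515,-.332,.13]
out=[]
for im in(t,p):
    u,v=w2px(im,k).astype(int); print(u,v)
    out.append(cv2.resize(im["color"][max(v-60,0):v+60,u-60:u+60,::-1],(400,400),interpolation=cv2.INTER_CUBIC))
cv2.imwrite("pics/above.png",np.hstack(out)); pickle.dump(p,open("side1.pkl","wb"))
```

```text
[ 0.51523778 -0.33158488  0.23080995] [-2.46674318e-04  9.79203879e-01  2.02877708e-01 -5.80572666e-04] [-0.50218569 -0.18107512  0.88045036]
449 200
398 130
```

View pics/above.png

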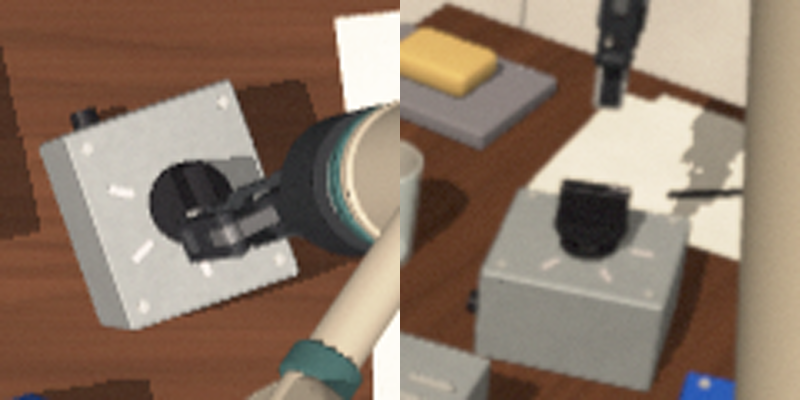

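The side view shows the knob's bar upright with its top at about (596,184) in the crop. The gripper is above it and nothing is in the way. I'll descend, check for contact, then grip.

>>> send_rows(steps=[1, 0, 0, 3.5, 0, 1, 0, 0, 3.5, 0, 1, 0, 0, 2, 0, 1, 0, 0, 1.2, 0, 1, 0, 0, 0.8, 0, 1, 0, 0, 0, 0, 1, 0, 0, 0, 0])

```text
clock: 2.0
position: [0.5162, -0.3323, 0.1223]
ee_rot: [0.001, 0.979, 0.202, 0.001]
contact_force: [0.4, 0.2, 0.5]
width: 0.085
gripper_force: 0.0
```

>>> send_rows(steps=[-1, 0, 0, 0, 0, -1, 0, 0, 0, 0, -1, 0, 0, 0, 0, -1, 0, 0, 0, 0, -1, 0, 0, 0, 0, -1, 0, 0, 0, 0, -1, 0, 0, 0, 0, -1, 0, 0, 0, 0, -1, 0, 0, 0, 0, -1, 0, 0, 0, 0], newtons=50)

```text
clock: 3.0
position: [0.5156, -0.3312, 0.1217]
ee_rot: [-0.0, 0.979, 0.202, 0.0]
contact_force: [-2.1, 2.6, 5.1]
width: 0.0148
gripper_force: 51.0
```

The grip holds the bar with small side forces. Now I'll press in about 13 mm.

>>> send_rows(steps=[-1, 0, 0, 0.4, 0, -1, 0, 0, 0.4, 0, -1, 0, 0, 0.3, 0, -1, 0, 0, 0.2, 0, -1, 0, 0, 0, 0, -1, 0, 0, 0, 0], newtons=70)

```text
clock: 3.6
position: [0.5157, -0.3312, 0.1104]
ee_rot: [0.0, 0.979, 0.202, 0.0]
contact_force: [-3.7, 4.4, 13.2]
width: 0.0145
gripper_force: 74.2
```

>>> send_rows(steps=[-1, 0, 0, 0.2, 0, -1, 0, 0, 0.1, 0, -1, 0, 0, 0, 0, -1, 0, 0, 0, 0])

```text
clock: 4.0
position: [0.5157, -0.3312, 0.1077]
ee_rot: [0.0, 0.979, 0.202, 0.0]
contact_force: [-3.9, 4.6, 14.3]
width: 0.0147
gripper_force: 74.7
```

>>> send_rows(steps=[-1, 0, 0, 0.2, 0, -1, 0, 0, 0, 0, -1, 0, 0, 0, 0])

```text
clock: 4.3
position: [0.5157, -0.3313, 0.1076]
ee_rot: [0.001, 0.979, 0.202, 0.001]
contact_force: [-5.9, 6.1, 23.3]
width: 0.0148
gripper_force: 75.8
```

The knob is bottomed: force rose to 23 N with no further travel. I'll turn it clockwise 65°, to tool x at -41.6°.

>>> send_rows(steps=[-1, 0, 0, -0.05, 4, -1, 0, 0, 0, 6, -1, 0, 0, 0, 7, -1, 0, 0, 0, 8, -1, 0, 0, 0, 8, -1, 0, 0, 0, 8, -1, 0, 0, 0, 8, -1, 0, 0, 0, 8, -1, 0, 0, 0, 6, -1, 0, 0, 0, 2, -1, 0, 0, 0, 0, -1, 0, 0, 0, 0])

```text
clock: 5.5
position: [0.516, -0.3284, 0.1076]
ee_rot: [-0.002, 0.935, -0.356, 0.0]
contact_force: [-5.0, 11.5, 24.5]
width: 0.0146
gripper_force: 75.8
```

Run:
```python
from h import *
s=get_state();q=s["ee_rot"];print(s["position"],np.degrees(2*np.arctan2(q[2],q[1])),s["contact_force"],s["moment"],s["width"])
```

```text
[ 0.5160006  -0.32844837  0.10760311] -41.68663783347259 [-4.96227073 11.54789532 24.46986306] [1.98307415 0.73384535 0.03536125] 0.01458778593930777
```

The angle is right at -41.7°. Now I'll raise with the knob, then release.

>>> send_rows(steps=[-1, 0, 0, -0.5, 0, -1, 0, 0, -0.5, 0, -1, 0, 0, -0.4, 0, -1, 0, 0, -0.2, 0, -1, 0, 0, 0, 0])

```text
clock: 6.0
position: [0.5159, -0.3284, 0.121]
ee_rot: [-0.003, 0.935, -0.356, -0.001]
contact_force: [-0.5, 9.7, 10.4]
width: 0.015
gripper_force: 73.9
```

>>> send_rows(steps=[1, 0, 0, 0, 0, 1, 0, 0, 0, 0, 1, 0, 0, 0, 0, 1, 0, 0, 0, 0, 1, 0, 0, 0, 0, 1, 0, 0, 0, 0, 1, 0, 0, -1, 0, 1, 0, 0, -3, 0, 1, 0, 0, -4, 0, 1, 0, 0, -2, 0, 1, 0, 0, 0, 0])

```text
clock: 7.1
position: [0.5176, -0.3331, 0.2246]
ee_rot: [0.001, 0.935, -0.356, 0.004]
contact_force: [0.3, -0.3, -0.3]
width: 0.0851
gripper_force: 0.0
```

>>> send_rows(steps=[0, -2.82, -2.61, 0, 0, 0, -2.82, -2.61, 0, 0, 0, -2.82, -2.61, 0, 0, 0, -2.82, -2.61, 0, 0, 0, -2.82, -2.61, 0, 0, 0, -2.82, -2.61, 0, 0, 0, -2.82, -2.61, 0, 0, 0, -2.82, -2.61, 0, 0, 0, 0, 0, 0, 0])

```text
clock: 8.0
position: [0.4841, -0.0215, 0.2191]
ee_rot: [-0.001, 0.935, -0.353, -0.002]
contact_force: [0.7, -0.3, -0.7]
width: 0.0428
gripper_force: 0.0
```

>>> send_rows(steps=[0, 0, 0, 0, -7.7, 0, 0, 0, 0, -7.7, 0, 0, 0, 0, -7.7, 0, 0, 0, 0, -7.7, 0, 0, 0, 0, -7.7, 0, 0, 0, 0, -7.7, 0, 0, 0, 0, -7.6, 0, 0, 0, 0, 0, 0, 0, 0, 0, 0])

```text
clock: 8.9
position: [0.4857, -0.0262, 0.2193]
ee_rot: [0.0, 0.995, 0.104, -0.0]
contact_force: [0.2, 0.5, 0.5]
width: 0.0428
gripper_force: 0.0
```

Run:
```python
from h import *
s=get_state();q=s["ee_rot"];print(s["position"],np.degrees(2*np.arctan2(q[2],q[1])),s["width"])
out=[]
for n,k in(("top",[.515,-.332,.13]),("side",[.515,-.332,.13]),("side",[.488,-.027,.16])):
    im=get_image(n); u,v=w2px(im,k).astype(int); print(u,v)
    out.append(cv2.resize(im["color"][max(v-45,0):v+45,u-40:u+40,::-1],(266,300),interpolation=cv2.INTER_CUBIC))
cv2.imwrite("pics/after.png",np.hstack(out))
```

```text
[ 0.48570034 -0.0261779   0.21931354] 11.958692931979655 0.04277698888406423
449 200
398 130
339 184
```

View pics/after.png

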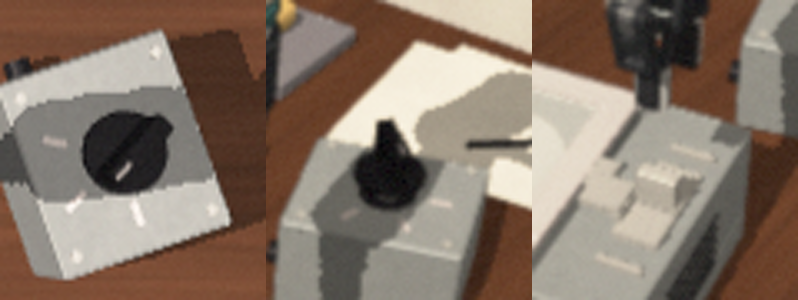

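The knob's pointer now aims at the second mark, from (123,170) to the mark at (76,202) in the left crop. The knob stands up as before. The latch tab is free below the fingers and the deck ribs are low. I'll descend over the tab.

>>> send_rows(steps=[0, 0.2, 0.1, 3, 0, 0, 0, 0, 3, 0, 0, 0, 0, 2, 0, 0, 0, 0, 1, 0, 0, 0, 0, 0.7, 0, 0, 0, 0, 0, 0, 0, 0, 0, 0, 0], newtons=30)

```text
clock: 9.75
position: [0.4889, -0.0264, 0.1236]
ee_rot: [0.0, 0.994, 0.106, 0.001]
contact_force: [0.2, -0.0, 0.2]
width: 0.0425
gripper_force: 0.0
```

>>> send_rows(steps=[-1, 0, 0, 0, 0, -1, 0, 0, 0, 0, -1, 0, 0, 0, 0, -1, 0, 0, 0, 0, -1, 0, 0, 0, 0, -1, 0, 0, 0, 0])

```text
clock: 10.35
position: [0.4887, -0.0263, 0.1237]
ee_rot: [0.0, 0.994, 0.106, 0.001]
contact_force: [-0.4, -0.5, 5.8]
width: 0.0132
gripper_force: 32.1
```

Tab gripped. Slide left, which is tool -y.

>>> send_rows(steps=[-1, 0, -0.4, 0, 0, -1, 0, -0.5, 0, 0, -1, 0, -0.5, 0, 0, -1, 0, -0.5, 0, 0, -1, 0, 0, 0, 0, -1, 0, 0, 0, 0], newtons=40)

```text
clock: 10.95
position: [0.4849, -0.0089, 0.1237]
ee_rot: [0.002, 0.994, 0.106, 0.001]
contact_force: [-0.5, -3.5, 5.1]
width: 0.0132
gripper_force: 41.3
```

>>> send_rows(steps=[-1, 0, 0, 0, 0, -1, 0, 0, 0, 0, -1, 0, 0, 0, 0, -1, 0, 0, 0, 0, -1, 0, 0, 0, 0, -1, 0, 0, 0, 0, -1, 0, 0, 0, 0, -1, 0, 0, 0, 0, -1, 0, 0, 0, 0, -1, 0, 0, 0, 0, -1, 0, 0, 0, 0, -1, 0, 0, 0, 0])

```text
clock: 12.15
position: [0.4849, -0.0091, 0.1237]
ee_rot: [0.002, 0.994, 0.106, 0.001]
contact_force: [-0.9, -3.4, 6.0]
width: 0.0133
gripper_force: 41.3
```

>>> send_rows(steps=[-1, 0, 0, 0, 0, -1, 0, 0, 0, 0, -1, 0, 0, 0, 0, -1, 0, 0, 0, 0, -1, 0, 0, 0, 0, -1, 0, 0, 0, 0, -1, 0, 0, 0, 0, -1, 0, 0, 0, 0, -1, 0, 0, 0, 0, -1, 0, 0, 0, 0])

```text
clock: 13.15
position: [0.4849, -0.0091, 0.1237]
ee_rot: [0.002, 0.994, 0.106, 0.001]
contact_force: [-0.6, -2.8, 5.9]
width: 0.0131
gripper_force: 41.3
```

Run:
```python
from h import *
save(get_image("side"),"lid.png")
```

```text
(no output)
```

View pics/lid.png

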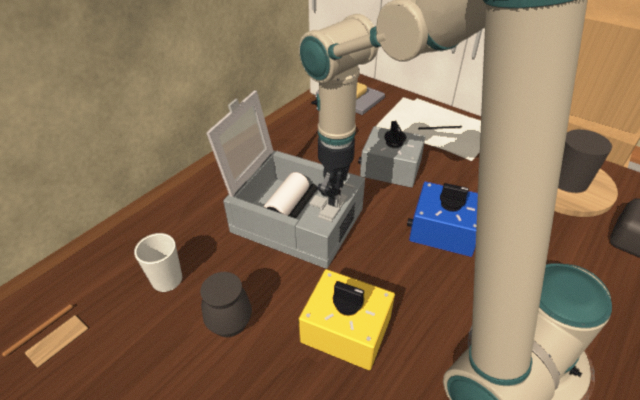

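The lid stands open, with its top edge at about (240,100), past vertical, and the jar exposed. I'll release and back off upwards.

>>> send_rows(steps=[0, 0, 0, 0, 0, 0, 0, 0, 0, 0, 0, 0, 0, 0, 0, 0, 0, 0, 0, 0, 0, 0, 0, 0, 0, 0, 0, 0, -1, 0, 0, 0, 0, -2, 0, 0, 0, 0, -3, 0, 0, -1, 0, -3, 0, 0, -3, 0, 0, 0, 0, -2, 0, 0, 0, 0, 0, 0, 0, 0])

```text
clock: 14.4
position: [0.4225, -0.0196, 0.2136]
ee_rot: [-0.001, 0.994, 0.105, -0.001]
contact_force: [0.6, -0.2, -0.1]
width: 0.0428
gripper_force: 0.0
```

Run:
```python
from h import *
s=get_state();print(s["position"],s["contact_force"])
a=get_image("side")["color"];b=get_image("top")["color"]
cv2.imwrite("pics/end.png",np.hstack([a[80:380,130:470],b[80:380,140:500]])[:,:,::-1])
```

```text
[ 0.42254858 -0.01958614  0.21360211] [ 0.60344803 -0.21188604 -0.07590036]
```

View pics/end.png

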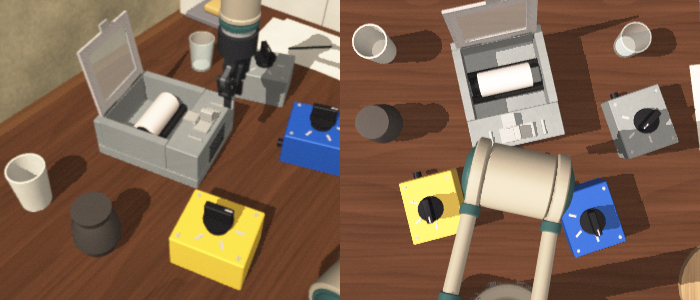

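The lid is fully open, the latch has sprung back, and the gripper is clear at near-zero force. The pot, cup and tumbler are where they were, and the knob points at the second mark. Handing in.

```bash
python3 -c "
from rig import sign_off; print(sign_off())"
```

```text
the job is handed in; nothing more can be done
None
```

Job handed in at about 14.5 s: the mill knob is on the stop mark and popped up, the latch was slid left and let go, the lid is open, and the pot, cup and tumbler were left untouched.

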